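# Let the sample bottle out of the chute with the lever

### The arm

A 6-joint arm with a two-finger parallel gripper is mounted at the origin on the work surface. World frame = base frame: x ahead of the robot, y to its left, z up, the work surface at z = 0. Lengths are in m, angles in rad, forces in N, time in s.
With the tool pointing down it reaches from about 0.35 to 0.875 m from the base axis. Payload 15.5 kg.
Tool frame: the origin (TCP) lies between the finger pads; the fingertips stand 8 mm ahead of it and the grasp point (between the pads) lies 11 mm behind it (manip.tcp_to_tips is the z of the fingertips in the tool frame, in m); z points along the fingers, y is the direction in which the jaws open and shut (so a half turn about z gives the same grasp; the last joint's range is limited). The gripper opens to 85 mm and grips with 20 to 120 N. Pads are 22 mm wide; open, the fingers measure 114 mm over their backs; the gripper's body (76 mm by 85 mm) begins 54 mm behind the grasp point. The pads swing forward as they close: fully open they stand 13 mm farther back than shut.
Start: joints at [1.22, 0.494, 1.345, -0, 1.302, -0.096], TCP at [0.158, 0.605, 0.239] pointing down, gripper open.
Joint ranges: [-2.91, 2.91], [-0.82, 2.16], [0.22, 2.67], [-1.22, 4.37], [0.12, 2.79], [-3.08, 3.08]. Speed limits (rad/s): [1.89, 1.89, 2.57, 3.01, 3.01, 3.01].

### API

Orientations are given as a unit quaternion [w, x, y, z].
In Python, from bench import sensors, viewer, close_job, manip gives the robot as it stands.
- The arm moves only by the tool play_rows, never from a script. Its argument "rows" is a list of rows, each a list of 3 entries, a list of its own where there are three numbers: the shift along the tool's x, y, z in m, then the turn, a rotation vector about the tool's x, y, z in degrees, then the finger opening in m, from 0 to 0.0854. In form: [[[dx, dy, dz], [rx, ry, rz], jaw], ...]. A call has 1 to 5 rows; each row is the pose to reach, as a shift and turn from the pose commanded when the call began, along the tool's axes at that moment; what a row does not reach only later rows make up. A row lasts 1/10 s, in which the tool goes at most 50 mm and 8.59 degrees, less where a joint would pass 70% of its speed; a pose out of reach is approached as far as the arm can. A call with a gripper value outside its range is refused whole. The fingers move at their own pace and stop on an object; the grip force is fixed at half the most. Time passes only in rows, so rows that repeat a pose let the fingers close. It gives the time, the measured TCP pose, the force and the opening at its end, in the units of the state.
- sensors.state(): the state, without advancing time (a new reading comes with each control period).
- viewer.camera(name): name is "scene" or "top" or "wrist"; returns (picture, depth): 420x560x3 uint8, red, green, blue; 420x560 float32, m along the optical axis (not along the pixel's ray), 0 where there is no reading.
- viewer.camera_info(name): a dict with "camera_matrix" (3x3 intrinsics, pixels), "R" (3x3) and "t" (3): a world point X has camera coordinates R X + t; the wrist camera has in their place "tool_from_camera" (4x4, takes a point from camera to tool coordinates, whose origin is the TCP and whose axes are the flange's). Camera axes: x right, y down, z forward; pixel columns grow to the right and rows downward; lengths in m; the calibration is good to about 2 mm. The wrist camera is an equidistant fisheye: a pixel r from the principal point sees the ray r / f radians off the axis. A picture is of the moment at which its call begins: read the wrist's pose just before it. camera_info takes no time and is no camera call.
- close_job(): hands the job in, once; it reports no verdict.
The state is a dict: "clock": time; "qpos": joint angles; "qd": joint speeds; "joint_torque": joint torques, N m; "position": TCP position; "tool_rot": TCP orientation; "force": force on the tool from outside, world axes, zero at the start; "torque": the same for the moment, N m; "finger_gap": finger opening in m.
Only numpy, scipy, OpenCV 4.12 (cv2) and the standard library are available. Lean on these libraries where they do the work, as an engineer would, in place of code of your own. Each camera call takes 0.05 s, during which the arm holds its last target.

### The job

Press down the red paddle on the long end of the lever to raise the heavy flap of the sample chute, and keep it down until the yellow sample bottle has rolled out and lies in the catch tray at the front. Then let the paddle up slowly, keeping your fingers on it, so that the flap shuts gently instead of slamming. Do not touch the flap or the bottle, and leave everything else on the bench where it is.

Things in the scene. Friction and masses are not known exactly. Their poses are not given: they have to be found in the camera images.
- chute: white sample chute fixed on the bench (place and turn vary). Origin on the bench under the ramp's middle; x points up the ramp, y to the lever's side, z up. Outside 340 mm (x) by 148 mm (y), walls 128 mm high round the flap, 80 mm in front. The 124 mm wide steel ramp falls towards -x at 11.5 degrees, 65 mm above the bench at x = 0.
- tray (a point): middle of the catch tray's floor: the open lower part of the ramp in front of the flap, 124 mm wide, from x = 0 to the 60 mm high front wall at x = -160 mm in the chute's frame
- lever (a joint): turn of the aluminium lever, rad: 0 at rest (paddle up), grows as the paddle goes down, stop at 0.5. Pivot at (50, 156, 120) mm in the chute's frame, axis along its x; the long arm runs 190 mm towards +y to the paddle, 15 degrees upward at rest, the short arm 65 mm to under an ear of the flap. The flap's weight returns it.
- paddle_top (a point): middle of the upper face of the red paddle, 48 x 48 mm, 12 mm thick, on the lever's long end; 0.18 m above the bench at rest, 0.09 m when fully down (straight down but for a few mm), 0.34 m to the +y side of the chute's middle. It takes about 4 to 10 N to press. Nothing is beneath it.
- flap (a joint): turn of the weighted flap (clear cover, steel lip and bar, about 1.2 kg), rad: 0 shut, grows as it rises; the lever raises it to about 0.45. Hinged across the ramp at x = 120 mm, 135 mm above the bench; its lip hangs down at x = 0. The bottle gets out beneath the lip above about 0.3. If the paddle is let go it falls shut hard.
- flap_lip (a point): middle of the lower edge of the flap's steel lip, 118 mm wide, about 9 mm above the ramp when shut
- bottle_center (a point): centre of the closed yellow sample bottle with a blue cap, 36 mm across, 100 mm long, lying across the ramp behind the flap's lip (x = +23 mm in the chute's frame). Once the flap is up it rolls down by itself in about 1 s and rests against the tray's front wall, its centre near x = -140 mm, 55 mm above the bench.
- media_bottle: closed amber glass bottle with a blue cap, 76 mm across, 165 mm tall, bystander; origin at the centre of its underside
- wash_bottle: white plastic bottle with a red cap, 60 mm across, 150 mm tall, bystander; origin at the centre of its underside
- jar: small glass jar with a yellow lid, 56 mm across, 60 mm tall, bystander; origin at the centre of its underside
- beaker: open glass beaker, 64 mm across, 80 mm tall, bystander; origin at the centre of its underside
- dishes: stack of clear culture dishes, 88 mm across, 45 mm tall, bystander; origin at the centre of its underside
- spoon: steel spoon lying on the bench, bystander; origin at the centre of its underside, its long axis is x
- clip_box: red plastic box, 70 x 50 x 35 mm, bystander; origin at the centre of its underside

How it is judged:
On the way, in this order (a step that is already met when the one before it is completed fails the run):
1. the flap is being raised by a press of the fingers on the lever (value of joint flap above 0.12 rad and contact force between the fingers and lever above 0.5 N).
2. the bottle lies in the catch tray while the flap is still held up (x of bottle_center in the frame of chute between -0.165 and -0.115 m and y of bottle_center in the frame of chute between -0.03 and 0.03 m and z of bottle_center in the frame of chute below 0.075 m and value of joint flap above 0.2 rad), for 0.1 s.
3. the flap is shut again (value of joint flap below 0.04 rad), for 0.2 s.
At the end, for the whole second after the job is handed in: the bottle lies at rest in the catch tray against its front wall (centre 115 to 165 mm down the ramp from the chute's middle, within 30 mm of its centre line), the flap is shut (under 0.04 rad), the lever is back at rest (under 0.05 rad), and no bystander has moved by more than 20 mm (x of bottle_center in the frame of chute between -0.165 and -0.115 m and y of bottle_center in the frame of chute between -0.03 and 0.03 m and z of bottle_center in the frame of chute below 0.075 m and value of joint flap below 0.04 rad and value of joint lever below 0.05 rad and linear speed of bottle below 0.02 m/s and not (distance of media_bottle from where it was at the start of the episode above 0.02 m) and not (distance of wash_bottle from where it was at the start of the episode above 0.02 m) and not (distance of jar from where it was at the start of the episode above 0.02 m) and not (distance of beaker from where it was at the start of the episode above 0.02 m) and not (distance of dishes from where it was at the start of the episode above 0.02 m) and not (distance of spoon from where it was at the start of the episode above 0.02 m) and not (distance of clip_box from where it was at the start of the episode above 0.02 m)); the robot touches nothing.
It fails at once if the flap slammed (fell faster than 2.5 rad/s) (velocity of joint flap below -2.5 rad/s).
It fails at once if the robot touched the flap (contact force between any of the fingers, the arm and flap above 0.5 N).
It fails at once if the robot touched the bottle (contact force between any of the fingers, the arm and bottle above 0.5 N).
It fails at once if the bottle was lifted or left the chute (z of bottle_center in the frame of chute above 0.13 m or z of bottle_center in the frame of chute below 0.03 m).
It fails at once if a bystander was moved by more than 20 mm or lifted (distance of any of media_bottle, wash_bottle, jar, beaker, dishes, spoon, clip_box from where it was at the start of the episode above 0.02 m).
It also fails if it takes over 32 s, if anything falls off the work surface, if the arm or the gripper's body presses on something with over 40 N, if the wrist force passes 120 N, or if a joint passes its speed limit or range.

## Working session

There is one attempt and no reset: what is moved stays moved. The work goes in short steps, Python scripts to look and compute and a tool call to move; the robot and the scene stay as the last step left them, time stands still between calls to the robot, and variables do not carry over. Pictures are saved under pics/ and viewed, and the job is handed in when it is done.

Besides the shell and the picture viewer there is one more tool, called after "Request:" as name(argument=value, ...) on one line, values as JSON. play_rows: Moves the arm, as the interface text tells. Its arguments: {"type":"object","properties":{"rows":{"type":"array","items":{"type":"array"}}},"required":["rows"]}

```bash
mkdir -p pics; ls
python3 - <<'E'
from bench import sensors, viewer, manip
import cv2,numpy as np
s=sensors.state();print(s)
print(manip.tcp_to_tips)
for n in("scene","top"):
    p,d=viewer.camera(n);cv2.imwrite(f"pics/{n}0.png",p[:,:,::-1]);np.save(f"pics/{n}0.npy",d);i=viewer.camera_info(n);print(n,i)
E
```

```text
pics
{'clock': 0.0, 'qpos': array([ 1.22046940e+00,  4.94194169e-01,  1.34614598e+00,  1.95283071e-05,
        1.30247439e+00, -9.54949413e-02]), 'qd': array([ 0.00120715, -0.00130683,  0.00014035, -0.0009047 ,  0.00034633,
        0.00026543]), 'joint_torque': array([-3.65729327e-03, -8.82159448e+01, -3.83875108e+01, -2.15307941e-04,
        1.00533280e-02, -7.63106783e-06]), 'position': array([0.15741913, 0.60448948, 0.23868838]), 'tool_rot': array([-1.44241511e-04,  1.27074057e-01,  9.91893044e-01, -5.93747833e-04]), 'force': array([-0.16233007, -0.53192969,  0.11915988]), 'torque': array([0.04086722, 0.0162883 , 0.02680347]), 'finger_gap': 0.08543595739712125}
0.008
scene {'camera_matrix': array([[404.54399811,   0.        , 277.16857337],
       [  0.        , 404.54399811, 210.29815932],
       [  0.        ,   0.        ,   1.        ]]), 'R': array([[-0.70993885,  0.70421219, -0.00848635],
       [ 0.58868309,  0.5867698 , -0.55601567],
       [-0.38657348, -0.3997329 , -0.83112849]]), 't': array([ 0.34542604, -0.26457122,  1.33744214])}
top {'camera_matrix': array([[546.90641811,   0.        , 284.22885467],
       [  0.        , 546.90641811, 213.5263602 ],
       [  0.        ,   0.        ,   1.        ]]), 'R': array([[ 1.56858846e-02, -9.99876052e-01,  1.35422346e-03],
       [-9.89165109e-01, -1.57155452e-02, -1.45963725e-01],
       [ 1.45966916e-01,  9.50019560e-04, -9.89289016e-01]]), 't': array([0.03391841, 0.54120839, 1.627863  ])}
```

View pics/scene0.png

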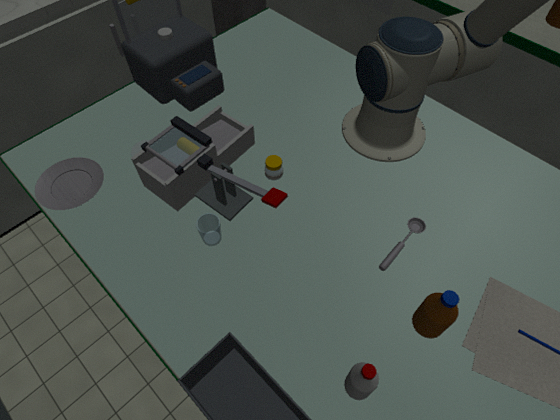

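View pics/top0.png

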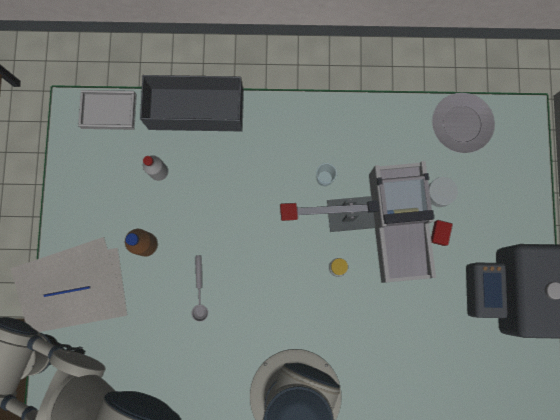

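The scene view shows the red paddle at about (274,198), and the top view shows it at (289,212). The chute is on the robot's right, with the tray end toward the robot. The jar (339,267) and the beaker (326,175) are near the lever.

```bash
cat > h.py <<'E'
import cv2,numpy as np
from bench import viewer
def cloud(n,d):
    i=viewer.camera_info(n);K=i["camera_matrix"];v,u=np.indices(d.shape)
    c=np.stack([(u-K[0,2])/K[0,0]*d,(v-K[1,2])/K[1,1]*d,d],-1)
    return (c-i["t"])@i["R"]
E
python3 - <<'E'
from h import *
for n in("top","scene"):
    p=cv2.imread(f"pics/{n}0.png").astype(int);d=np.load(f"pics/{n}0.npy");X=cloud(n,d)
    m=(p[...,2]>120)&(p[...,1]<60)&(p[...,0]<60)&(d>0)
    k,l,st,c=cv2.connectedComponentsWithStats(m.astype(np.uint8))
    for j in range(1,k):
        if st[j,4]>40:
            q=X[l==j];print(n,c[j],st[j,4],np.median(q,0),q.min(0),q.max(0))
            # top face
            t=q[q[:,2]>np.median(q[:,2])-.012]
            r=cv2.minAreaRect((t[:,:2]*1000).astype(np.float32));print(r)
X=cloud("top",np.load("pics/top0.npy"))
for u,v in [(315,211),(335,210),(355,209),(370,207),(384,280),(430,276),(380,167),(424,165),(378,225),(432,220),(405,250),(339,267),(326,175)]: print(u,v,X[v,u].round(3))
E
```

```text
315 211 [ 0.533 -0.045  0.149]
335 210 [ 0.54  -0.104  0.131]
355 209 [ 0.544 -0.162  0.13 ]
370 207 [ 0.55  -0.204  0.134]
384 280 [ 0.344 -0.257  0.055]
430 276 [ 0.357 -0.392  0.061]
380 167 [ 0.672 -0.237  0.118]
424 165 [ 0.677 -0.363  0.131]
378 225 [ 0.507 -0.239  0.063]
432 220 [ 0.516 -0.385  0.124]
405 250 [ 0.434 -0.322  0.049]
339 267 [ 0.379 -0.122  0.068]
326 175 [ 0.67  -0.087  0.007]
```

```bash
python3 -c "
import cv2
p=cv2.imread('pics/top0.png')[140:300,260:470];cv2.imwrite('pics/crop0.png',cv2.resize(p,None,fx=3.7,fy=3.7,interpolation=2))"
```

```text
(no output)
```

View pics/crop0.png

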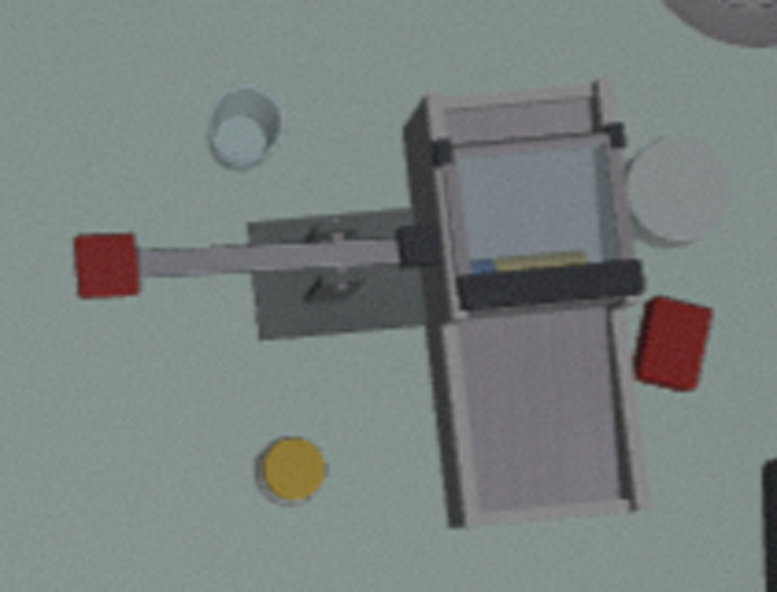

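The enlarged crop shows the paddle at crop (107,265) and the lever running to the ear at (418,247). There's nothing close to the paddle.

Run:
```python
from h import *
for n in("top","scene"):
    p=cv2.imread(f"pics/{n}0.png").astype(int);d=np.load(f"pics/{n}0.npy");X=cloud(n,d)
    m=(p[...,2]>90)&(p[...,1]<.45*p[...,2])&(p[...,0]<.5*p[...,2])&(d>0)
    k,l,st,c=cv2.connectedComponentsWithStats(m.astype(np.uint8))
    for j in range(1,k):
        if st[j,4]>40:
            q=X[l==j];print(n,c[j],st[j,4],np.median(q,0).round(4),q.min(0).round(3),q.max(0).round(3))
            t=q[q[:,2]>.165]
            if len(t)>9:
                print(cv2.minAreaRect((t[:,:2]*1000).astype(np.float32)), t.mean(0))
```

```text
top [147.5        160.28571429] 56 [0.6745 0.4396 0.1491] [0.661 0.427 0.142] [0.685 0.451 0.159]
top [288.42616034 211.39240506] 237 [0.5265 0.0316 0.1769] [0.504 0.009 0.167] [0.549 0.052 0.188]
((526.4702758789062, 30.36769676208496), (43.929534912109375, 42.204071044921875), 2.03283953666687) [0.52656828 0.03066166 0.1770923 ]
top [442.01582278 232.41139241] 316 [ 0.4915 -0.4382  0.0349] [ 0.456 -0.469  0.024] [ 0.525 -0.41   0.045]
```

Request:
play_rows(rows=[[[-0.035,-0.033,0],[0,0,0],0],[[-0.07,-0.065,0],[0,0,0],0],[[-0.105,-0.097,0],[0,0,0],0],[[-0.14,-0.13,0],[0,0,0],0],[[-0.175,-0.16,0],[0,0,0],0]])

```text
clock: 0.6
position: [0.287, 0.404, 0.2391]
tool_rot: [-0.0, 0.127, 0.992, -0.0]
force: [0.4, -0.0, 0.5]
finger_gap: 0.0122
```

Request:
play_rows(rows=[[[-0.035,-0.033,0],[0,0,0],0],[[-0.07,-0.065,0],[0,0,0],0],[[-0.105,-0.097,0],[0,0,0],0],[[-0.14,-0.13,0],[0,0,0],0],[[-0.175,-0.16,0],[0,0,0],0]])

```text
clock: 1.1
position: [0.4161, 0.205, 0.2392]
tool_rot: [-0.0, 0.127, 0.992, -0.0]
force: [0.4, 0.7, 0.6]
finger_gap: -0.0006
```

Request:
play_rows(rows=[[[-0.035,-0.033,0],[0,0,0],0],[[-0.07,-0.065,0],[0,0,0],0],[[-0.105,-0.097,0],[0,0,0],0],[[-0.14,-0.13,0],[0,0,0],0],[[-0.151,-0.14,0],[0,0,0],0]])

```text
clock: 1.6
position: [0.5284, 0.0298, 0.239]
tool_rot: [0.0, 0.128, 0.992, -0.0]
force: [0.2, 0.3, 0.3]
finger_gap: -0.0001
```

Run:
```python
from h import *
from bench import sensors
print(sensors.state()["position"],sensors.state()["qpos"])
o=[]
for n in("scene","wrist"):
    p,d=viewer.camera(n);p=p[:,:,::-1]
    if n=="scene":p=cv2.resize(p[100:240,120:300],(540,420),interpolation=2)
    o.append(p)
cv2.imwrite("pics/a1.png",cv2.resize(np.hstack(o),(800,306)))
```

```text
[0.52839778 0.02977711 0.23904497] [-5.61305300e-02  3.59392489e-01  1.58140282e+00 -7.41209924e-04
  1.20004966e+00 -1.36902463e+00]
```

View pics/a1.png

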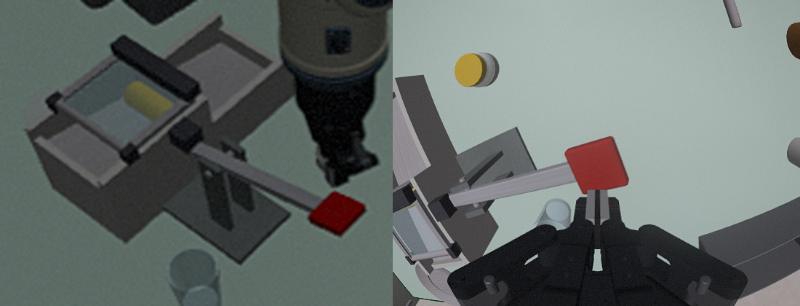

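Request:
play_rows(rows=[[[0,0,0.02],[0,0,0],0],[[0,0,0.035],[0,0,0],0],[[0,0,0.044],[0,0,0],0],[[0,0,0.046],[0,0,0],0]])

```text
clock: 2.1
position: [0.5254, 0.0343, 0.1925]
tool_rot: [-0.001, 0.127, 0.992, -0.0]
force: [0.1, -1.0, 0.6]
finger_gap: 0.0001
```

Run:
```python
from h import *
from bench import sensors
print(sensors.state()["position"])
o=[]
for n in("scene","wrist"):
    p,d=viewer.camera(n);p=p[:,:,::-1]
    if n=="scene":p=cv2.resize(p[100:240,120:300],(540,420),interpolation=2)
    o.append(p)
cv2.imwrite("pics/a2.png",cv2.resize(np.hstack(o),(800,306)))
```

```text
[0.52543461 0.034337   0.19248744]
```

View pics/a2.png

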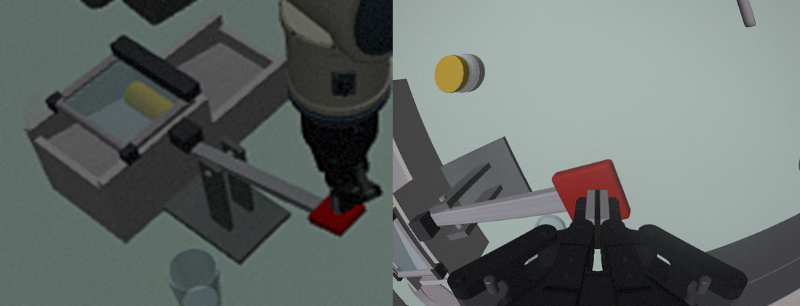

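Request:
play_rows(rows=[[[0,-0.003,0.008],[0,0,0],0],[[0,-0.003,0.016],[0,0,0],0],[[0,-0.003,0.026],[0,0,0],0],[[0,-0.003,0.036],[0,0,0],0],[[0,-0.003,0.046],[0,0,0],0]])

```text
clock: 2.7
position: [0.5263, 0.0307, 0.1474]
tool_rot: [0.001, 0.127, 0.992, 0.0]
force: [0.1, 2.6, 8.7]
finger_gap: -0.0001
```

Request:
play_rows(rows=[[[0,0,0.01],[0,0,0],0],[[0,0,0.02],[0,0,0],0],[[0,0,0.03],[0,0,0],0],[[0,0,0.038],[0,0,0],0],[[0,0,0.041],[0,0,0],0]])

```text
clock: 3.2
position: [0.5263, 0.0301, 0.1061]
tool_rot: [0.001, 0.127, 0.992, -0.0]
force: [0.7, -3.6, 7.8]
finger_gap: 0.0
```

Run:
```python
from h import *
from bench import sensors
s=sensors.state();print(s["position"],s["force"])
o=[]
for n in("scene","wrist"):
    p,d=viewer.camera(n);p=p[:,:,::-1]
    if n=="scene":p=cv2.resize(p[100:240,120:300],(540,420),interpolation=2)
    o.append(p)
cv2.imwrite("pics/a3.png",cv2.resize(np.hstack(o),(800,306)))
```

```text
[0.52631057 0.03012825 0.10607293] [ 0.65299382 -3.57758644  7.75197015]
```

View pics/a3.png

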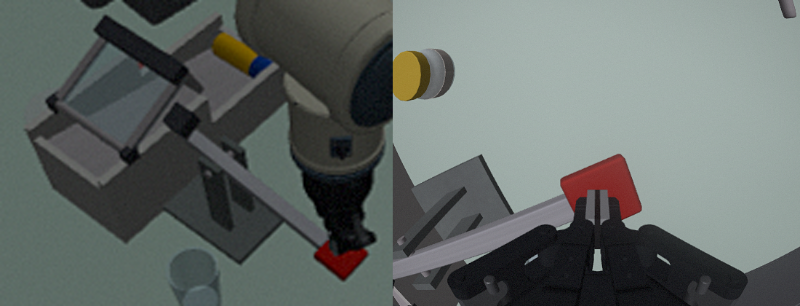

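The flap is up and the bottle has rolled to the front of the tray, at about (240,55). I'll hold here until it settles.

Request:
play_rows(rows=[[[0,0,0],[0,0,0],0],[[0,0,0],[0,0,0],0],[[0,0,0],[0,0,0],0],[[0,0,0],[0,0,0],0],[[0,0,0],[0,0,0],0]])

```text
clock: 3.8
position: [0.5263, 0.0301, 0.1066]
tool_rot: [0.001, 0.127, 0.992, -0.0]
force: [1.1, -2.0, 5.7]
finger_gap: -0.0001
```

Request:
play_rows(rows=[[[0,0,0],[0,0,0],0],[[0,0,0],[0,0,0],0],[[0,0,0],[0,0,0],0],[[0,0,0],[0,0,0],0],[[0,0,0],[0,0,0],0]])

```text
clock: 4.3
position: [0.5263, 0.0301, 0.1067]
tool_rot: [0.001, 0.127, 0.992, -0.0]
force: [1.5, -2.2, 6.0]
finger_gap: 0.0002
```

Run:
```python
from h import *
from bench import sensors
s=sensors.state();print(s["clock"],s["position"],s["force"])
o=[]
for n in("scene","top"):
    p,d=viewer.camera(n);
    if n=="top":
        h=cv2.cvtColor(p,cv2.COLOR_RGB2HSV);X=cloud(n,d)
        m=(h[...,0]>20)&(h[...,0]<33)&(h[...,1]>120)&(h[...,2]>70)
        k,l,st,c=cv2.connectedComponentsWithStats(m.astype(np.uint8))
        for j in range(1,k):
            if st[j,4]>20:print(c[j],st[j,4],np.median(X[l==j],0),X[l==j].min(0),X[l==j].max(0))
    p=p[:,:,::-1]
    p=cv2.resize(p[100:240,120:300] if n=="scene" else p[140:300,260:470],(540,420),interpolation=2)
    o.append(p)
cv2.imwrite("pics/a4.png",cv2.resize(np.hstack(o),(800,306)))
```

```text
4.3 [0.52631741 0.03013536 0.10666197] [ 1.45180346 -2.17603436  6.01949182]
[340.72413793 265.64137931] 145 [ 0.38283938 -0.12805657  0.06114596] [ 0.29719828 -0.1438432   0.05074824] [0.40376901 0.04087309 1.68937784]
[410.3423913  270.91304348] 184 [ 0.37060143 -0.33134174  0.07013822] [ 0.29719828 -0.36856019  0.05733367] [0.38902895 0.04087309 1.68937784]
```

View pics/a4.png

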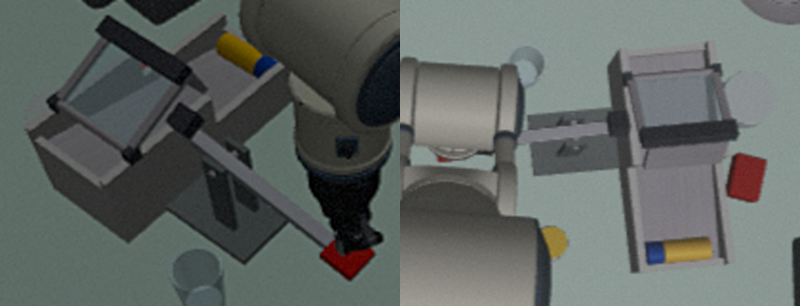

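The bottle now lies across the tray at the front wall, at (680,250) in the right-hand picture, and the flap is still up. I'll let the paddle rise slowly.

Request:
play_rows(rows=[[[0,0,-0.003],[0,0,0],0],[[0,0,-0.008],[0,0,0],0],[[0,0,-0.013],[0,0,0],0],[[0,0,-0.018],[0,0,0],0],[[0,0,-0.023],[0,0,0],0]])

```text
clock: 4.9
position: [0.5259, 0.0307, 0.13]
tool_rot: [0.0, 0.127, 0.992, 0.0]
force: [1.6, 3.2, 6.1]
finger_gap: 0.0001
```

Request:
play_rows(rows=[[[0,0,-0.005],[0,0,0],0],[[0,0,-0.01],[0,0,0],0],[[0,0,-0.015],[0,0,0],0],[[0,0,-0.02],[0,0,0],0],[[0,0,-0.025],[0,0,0],0]])

```text
clock: 5.4
position: [0.5259, 0.03, 0.155]
tool_rot: [0.0, 0.127, 0.992, -0.0]
force: [0.9, -4.3, 5.5]
finger_gap: 0.0
```

Request:
play_rows(rows=[[[0,0,-0.004],[0,0,0],0],[[0,0,-0.008],[0,0,0],0],[[0,0,-0.012],[0,0,0],0],[[0,0,-0.016],[0,0,0],0],[[0,0,-0.02],[0,0,0],0]])

```text
clock: 5.9
position: [0.5256, 0.0304, 0.1746]
tool_rot: [-0.0, 0.127, 0.992, -0.0]
force: [0.3, -4.0, 3.7]
finger_gap: 0.0001
```

Request:
play_rows(rows=[[[0,0,-0.003],[0,0,0],0],[[0,0,-0.006],[0,0,0],0],[[0,0,-0.009],[0,0,0],0],[[0,0,-0.012],[0,0,0],0],[[0,0,-0.015],[0,0,0],0]])

```text
clock: 6.4
position: [0.5253, 0.0308, 0.1893]
tool_rot: [-0.0, 0.127, 0.992, 0.0]
force: [0.1, 0.4, -0.1]
finger_gap: 0.0002
```

Contact force is now near zero, so the lever should be at rest. I'll retreat straight up and then sideways to get a clear view.

Request:
play_rows(rows=[[[0,0,-0.003],[0,0,0],0],[[0,0,-0.01],[0,0,0],0],[[0,0,-0.03],[0,0,0],0],[[0,0,-0.06],[0,0,0],0],[[0,0,-0.07],[0,0,0],0]])

```text
clock: 6.9
position: [0.5265, 0.0306, 0.2621]
tool_rot: [0.002, 0.127, 0.992, 0.0]
force: [0.5, 0.0, -0.1]
finger_gap: -0.0003
```

Request:
play_rows(rows=[[[0.035,0.033,0],[0,0,0],0],[[0.07,0.065,0],[0,0,0],0],[[0.105,0.097,0],[0,0,0],0],[[0.14,0.13,0],[0,0,0],0],[[0.15,0.14,0],[0,0,0],0]])

```text
clock: 7.4
position: [0.413, 0.2064, 0.2593]
tool_rot: [-0.001, 0.126, 0.992, 0.0]
force: [-0.4, -1.1, 0.4]
finger_gap: -0.0002
```

Request:
play_rows(rows=[[[0.0,0.0,0],[0,0,0],0],[[0.0,0.0,0],[0,0,0],0],[[0,0,0],[0,0,0],0]])

```text
clock: 7.7
position: [0.4163, 0.2031, 0.2592]
tool_rot: [0.0, 0.127, 0.992, -0.0]
force: [-0.5, -0.8, -0.4]
finger_gap: 0.0
```

Run:
```python
from h import *
from bench import sensors
s=sensors.state();print(s["clock"],s["position"],s["force"])
o=[]
for n in("scene","top"):
    p,d=viewer.camera(n);X=cloud(n,d)
    if n=="top":
        r=p.astype(int);m=(r[...,0]>90)&(r[...,1]<.45*r[...,0])&(r[...,2]<.5*r[...,0])
        m[:,:250]=0;m[:,350:]=0;print("paddle",m.sum(),np.median(X[m],0))
        print("bar",X[217,405],"bottle",X[271,410])
        X0=cloud(n,np.load("pics/top0.npy"));print("bar0",X0[217,405])
        q=cv2.imread("pics/top0.png")[:,:,::-1].astype(int);print("diff in lever/flap area",np.abs(q-r)[160:228,285:450].mean(),"noise",np.abs(q-r)[60:80,285:450].mean())
    p=p[:,:,::-1]
    o.append(cv2.resize(p[100:240,120:300] if n=="scene" else p[140:300,260:470],(540,420),interpolation=2))
cv2.imwrite("pics/a5.png",cv2.resize(np.hstack(o),(800,306)))
```

```text
7.7 [0.41633981 0.20307038 0.25924878] [-0.49568642 -0.75006139 -0.38934509]
paddle 238 [0.52699493 0.03162837 0.17732184]
bar [ 0.51769383 -0.29792028  0.1645778 ] bottle [ 0.37080264 -0.33121487  0.06913839]
bar0 [ 0.51834012 -0.29891331  0.16010851]
diff in lever/flap area 5.503238265002971 noise 5.302020202020202
```

View pics/a5.png

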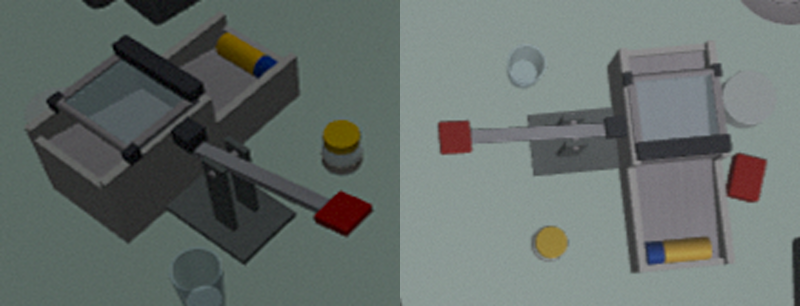

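The flap is shut, the lever and paddle are back where they started (paddle z 0.177), and the bottle is at the front wall. Nothing nearby has moved.

```bash
python3 -c "
from bench import close_job
print(close_job())"
```

```text
the job is handed in; nothing more can be done
None
```

I pressed the paddle down with closed fingers until the bottle rolled out and settled against the tray's front wall. I then let the paddle up over about 2 s with the fingers on it until the contact force reached zero, and backed the arm away. The job was handed in at about 8 s on the clock; `close_job` gives no verdict.

**Last checks before handing in:**
- **Paddle:** it is back at its starting place, with its top 0.177 m above the bench, as before.
- **Flap and lever:** the picture of that area differs from the starting picture only by image noise (5.5 against 5.3). The flap looks shut.
- **Bottle:** it is in the same place as in the picture 3 s earlier, lying across the tray at the front wall.
- **Bystanders:** the jar, beaker and red clip box look unmoved in the final pictures. I did not check the other four, but the arm passed well above them.

**One reading disagreed:** a single depth point on the flap bar read 4 mm higher than at the start (0.165 against 0.160 m). I took this as depth noise, because the picture and the paddle height both matched the start.

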